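Gauge the gel cassettes and press the 12 mm one home in the running module

ROBOT

A 6-joint arm with a two-finger parallel gripper is mounted at the origin on a cart in front of the work surface, level with it; the furniture and walls round the work are solid. World frame = base frame: x ahead of the robot, y to its left, z up, the work surface at z = 0. Lengths are in m, angles in rad, forces in N, time in s.
With the tool pointing down it reaches from about 0.275 to 0.75 m from the base axis. Payload 10.2 kg.
Tool frame: the origin (TCP) lies midway between the tips of the shut fingers; the grasp point (between the pads) lies 19 mm behind it (env.hold_point_z is the distance from the TCP to the grasp point, in m); z points along the fingers, y is the line along which they close (so a half turn about z gives the same grasp; the last joint's range is limited). The gripper opens to 85 mm and grips with 20 to 120 N. Pads are 22 mm wide; open, the fingers measure 114 mm over their backs; the gripper's body (76 mm by 85 mm) begins 54 mm behind the grasp point. The pads swing forward as they close: fully open they stand 13 mm farther back than shut.
Start: joints at [1.012, 0.313, 1.498, -0, 1.331, -0.223], TCP at [0.173, 0.496, 0.204] pointing down, gripper open.
Joint ranges: [-2.94, 2.94], [-0.97, 2.17], [0.19, 2.56], [-1.23, 4.37], [0.02, 3.11], [-2.88, 2.88]. Speed limits (rad/s): [2.39, 2.39, 3.01, 3.14, 3.14, 3.14].

INTERFACE

Orientations are given as a unit quaternion [x, y, z, w].
In Python, from bench import env, kinematics, monitor, eyes, job gives the robot as it stands. The module is installed in compiled form; this text tells all that it offers. Calls block until the motion is done:
- env.reach(position, orientation): joint-space move of the TCP to a pose.
- env.movel(position, velocity=0.15, frame=None, guard=None): straight line of the TCP; frame=None keeps the orientation; velocity is the mean speed in m/s. With guard (N) it stops when the force on the tool has changed by that much, and returns True; else False.
- env.set_joints(angles): joint-space move.
- env.release() and env.close_gripper(effort=None): open the fingers fully, or close them until they stop; effort is the grip in N (None keeps the last).
- env.hold(seconds).
- kinematics.ik(position, orientation): joint angles nearest the present ones, or None.
- monitor.sense(): the state.
- eyes.grab_frame(name): name is "scene" or "side" or "wrist"; returns a dict with "frame" (384x512x3 uint8, red, green, blue), "mtx" (3x3 intrinsics, pixels), "view" (4x4, takes a point from world to camera coordinates). Camera axes: x right, y down, z forward; pixel columns grow to the right and rows downward; lengths in m; the calibration is good to about 2 mm. A picture is of the moment at which its call begins. There is no depth.
A pose or a line that the arm cannot do raises env.MotionError and nothing moves.
- job.hand_in(): hands the job in; it is judged then, once.
The state is a dict: "clock": time; "joints": joint angles; "qvel": joint speeds; "joint_efforts": joint torques, N m; "position": TCP position; "ee_rot": TCP orientation; "contact_force": force on the tool from outside, world axes, zero at the start; "ft_torque": the same for the moment, N m; "finger_gap": opening from 0.0 (shut) to 1.0 (fully open); "gripper_force": force on a finger pad.
Only numpy, scipy, OpenCV 4.12 (cv2) and the standard library are available. Lean on these libraries where they do the work, as an engineer would, in place of code of your own. Each camera call takes 0.05 s, during which the arm holds its last target. There are 200 camera calls.

TASK

Three gel cassettes that look alike stand in the white rack; find the one that is 12 mm thick (the others are 9 and 15 mm) by pinching them. Slide that one down into the slot of the spring-clamped running module with its comb up and press it gently but fully home on the seat; it is glass, so never force it where it catches, and let no more than 25 N come on the seat. Leave the other two standing in their places in the rack, and do not disturb the things around.

Things in the scene. Friction and masses are not known exactly. Their poses are not given: they have to be found in the camera images.
- rack: white draining rack fixed to the bench, 184 x 118 x 40 mm, origin at the centre of its underside. Three places at x = -58, 0 and +58 mm in its frame; each is an 18 mm wide slot (across x) between low fins at the two ends of the cassette; a cassette stands on the tray 6 mm above the underside and faces along x
- cassette_a_mid (a point): one of three like gel cassettes, 9, 12 or 15 mm thick (along x), not marked: glass sandwich 90 mm wide (y), 92 mm high, about 150 g, with a comb on top (white spine 7 mm thick, 10 mm high) and on each upper corner a blue spring clip, 20 mm thick, reaching 16 mm below the glass's top. Point: centre of the glass, 46 mm above its lower edge; z up. Pinch the glass between the clips (58 mm apart)
- cassette_b_mid (a point): one of three like gel cassettes, 9, 12 or 15 mm thick (along x), not marked: glass sandwich 90 mm wide (y), 92 mm high, about 150 g, with a comb on top (white spine 7 mm thick, 10 mm high) and on each upper corner a blue spring clip, 20 mm thick, reaching 16 mm below the glass's top. Point: centre of the glass, 46 mm above its lower edge; z up. Pinch the glass between the clips (58 mm apart)
- cassette_c_mid (a point): one of three like gel cassettes, 9, 12 or 15 mm thick (along x), not marked: glass sandwich 90 mm wide (y), 92 mm high, about 150 g, with a comb on top (white spine 7 mm thick, 10 mm high) and on each upper corner a blue spring clip, 20 mm thick, reaching 16 mm below the glass's top. Point: centre of the glass, 46 mm above its lower edge; z up. Pinch the glass between the clips (58 mm apart)
- module: white running module fixed to the bench, foot 112 x 136 mm, origin at the underside below the centre of the slot; x points from the blue spring plate (-x side) to the back plate (+x side), y along the slot, z up. Slot 17 mm wide (x -8.5 to +8.5) and 93.6 mm long, open at the top; end posts with a red and a black terminal rise to 82 mm
- module_mouth (a point): centre of the slot's mouth, 54 mm above the module's underside, axes as the module's. The slot's walls end here; sloped lead-ins, 8 mm higher, widen the mouth by about 5 mm on every side
- module_plate (a point): blue spring pressure plate, centre of the face that touches the cassette, 30 mm above the underside: 50 mm wide, z 19 to 56 mm, sloped above 41 mm. It stands 9.5 mm off the back plate and yields 7 mm (2.7 N + 0.9 N/mm). A 12 mm cassette pushed down past it meets 4 to 12 N of drag, is held against the back plate (its centre at module x = +2.5 mm) and stays where it is left
- pressure_plate (a joint): how far the spring plate is pushed back by what is in the slot, m: 0 with the slot empty or with the 9 mm cassette, 0.0025 with the 12 mm cassette; 0.0055 with the 15 mm one
- seat (a joint): how far the rubber seat bar at the bottom of the slot is pushed down, m: 0 free, 0.003 fully home on its hard stop (spring under 1 N). The seat is height-adjustable and out of sight: a cassette that is home has its lower edge 15 to 24 mm above the module's underside, differing from start to start
- petri_0: petri dish, 54 mm across, 16 mm high, origin at the centre of its underside; a bystander
- petri_1: petri dish, 54 mm across, 16 mm high, origin at the centre of its underside; a bystander
- bottle_dose: small white bottle, 38 mm across, 78 mm high, origin at the centre of its underside; a bystander
- marker_0: blue felt marker lying on the bench, 140 mm long along its y, 13 mm thick; a bystander
There are look-alikes about, which are no part of the job. Leave any orange or purple look-alike of the part that bears cassette_c_mid alone. What is shaped like the part that bears cassette_b_mid but purple is not meant.

How it is judged:
At the end, for the whole second after the job is handed in: The 12 mm cassette stands comb up, within 5 degrees of upright, in the slot, at rest and let go, with the seat down 2 of its 3 mm or more and the spring plate pushed back 1.5 to 3.6 mm (only the 12 mm cassette does that); the other two stand in the rack within 20 mm of where they were (value of joint seat above 0.002 m and value of joint pressure_plate between 0.0015 and 0.0036 m and ((x of cassette_a_mid in the frame of module between -0.001 and 0.006 m and y of cassette_a_mid in the frame of module between -0.006 and 0.006 m and z of cassette_a_mid in the frame of module between 0.05 and 0.074 m and angle between cassette_a_mid's own z axis and vertical below 0.08 rad and linear speed of cassette_a below 0.02 m/s and distance of each of cassette_b_mid, cassette_c_mid from where it was at the start of the episode below 0.02 m and angle between each of cassette_b_mid, cassette_c_mid's own z axis and vertical below 0.2 rad) or (x of cassette_b_mid in the frame of module between -0.001 and 0.006 m and y of cassette_b_mid in the frame of module between -0.006 and 0.006 m and z of cassette_b_mid in the frame of module between 0.05 and 0.074 m and angle between cassette_b_mid's own z axis and vertical below 0.08 rad and linear speed of cassette_b below 0.02 m/s and distance of each of cassette_c_mid, cassette_a_mid from where it was at the start of the episode below 0.02 m and angle between each of cassette_c_mid, cassette_a_mid's own z axis and vertical below 0.2 rad) or (x of cassette_c_mid in the frame of module between -0.001 and 0.006 m and y of cassette_c_mid in the frame of module between -0.006 and 0.006 m and z of cassette_c_mid in the frame of module between 0.05 and 0.074 m and angle between cassette_c_mid's own z axis and vertical below 0.08 rad and linear speed of cassette_c below 0.02 m/s and distance of each of cassette_a_mid, cassette_b_mid from where it was at the start of the episode below 0.02 m and angle between each of cassette_a_mid, cassette_b_mid's own z axis and vertical below 0.2 rad))); the robot touches nothing.
It fails at once if a cassette is pressed onto the seat with more than 25 N (glass cracks) (contact force between any of cassette_a, cassette_b, cassette_c and seat above 25 N).
It fails at once if a cassette is forced against the module with more than 60 N in all (contact force between any of cassette_a, cassette_b, cassette_c and module above 60 N).
It fails at once if a bystander (petri dish, bottle, marker) is shifted by more than 30 mm (distance of any of petri_0, petri_1, bottle_dose, marker_0 from where it was at the start of the episode above 0.03 m).
It also fails if it takes over 58 s, if anything falls off the work surface, if the arm or the gripper's body presses on something with over 40 N, if the wrist force passes 120 N, or if a joint passes its speed limit or range.

## Working session

There is one attempt and no reset: what is moved stays moved. The work goes in short steps, each a Python script; the robot and the scene stay as the last script left them, time stands still between calls to the robot, and variables do not carry over. Pictures are saved under pics/ and viewed, at most 10 in all, crops included, and the job is handed in when it is done.

```bash
mkdir -p pics
python3 - <<'E'
from bench import env, monitor, eyes
import cv2, numpy as np
np.set_printoptions(precision=4,suppress=True)
for n in ["scene","side","wrist"]:
    f=eyes.grab_frame(n); cv2.imwrite(f"pics/{n}0.png",f["frame"][:,:,::-1]); np.savez(f"pics/{n}0.npz",**{k:np.array(f[k]) for k in ("mtx","view")})
    print(n,f["mtx"].tolist(),"\n",np.array(f["view"]))
s=monitor.sense();print(s["clock"],s["position"],s["ee_rot"],s["finger_gap"],env.hold_point_z)
a=cv2.imread("pics/scene0.png");cv2.imwrite("pics/scene0b.png",cv2.resize(a,(800,600),interpolation=cv2.INTER_CUBIC))
a=cv2.imread("pics/side0.png");cv2.imwrite("pics/side0b.png",cv2.resize(a,(800,600),interpolation=cv2.INTER_CUBIC))
E
```

```text
scene [[478.3478141596715, 0.0, 250.532180037483], [0.0, 478.3478141596715, 195.3837249610295], [0.0, 0.0, 1.0]] 
 [[-0.9011 -0.4336 -0.0024  0.4511]
 [-0.3068  0.6414 -0.7032  0.2635]
 [ 0.3065 -0.633  -0.711   1.1339]
 [ 0.      0.      0.      1.    ]]
side [[448.88301595686494, 0.0, 260.3535716282432], [0.0, 448.88301595686494, 196.68393074702573], [0.0, 0.0, 1.0]] 
 [[-0.8518 -0.5235 -0.0218  0.3901]
 [-0.279   0.4884 -0.8268  0.2284]
 [ 0.4434 -0.6982 -0.5621  1.0842]
 [ 0.      0.      0.      1.    ]]
wrist [[280.976737215344, 0.0, 254.63213006015596], [0.0, 280.976737215344, 188.01943947474896], [0.0, 0.0, 1.0]] 
 [[ 0.3312  0.9436 -0.0017 -0.5248]
 [ 0.8994 -0.3152  0.303  -0.0396]
 [ 0.2854 -0.1019 -0.953   0.3801]
 [ 0.      0.      0.      1.    ]]
0.15 [0.1729 0.4955 0.2032] [ 0.1671  0.9859 -0.0004 -0.0002] 0.9967736324777072 0.0187
```

View pics/scene0b.png

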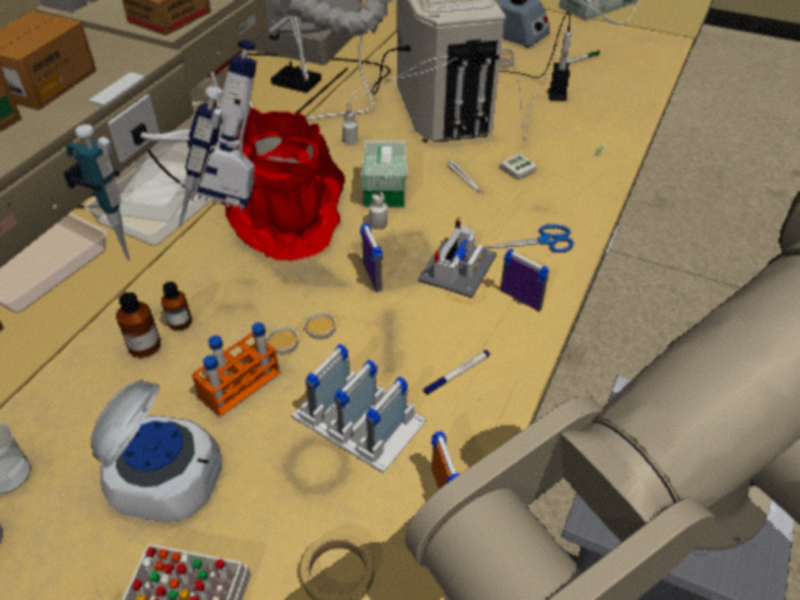

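View pics/side0b.png

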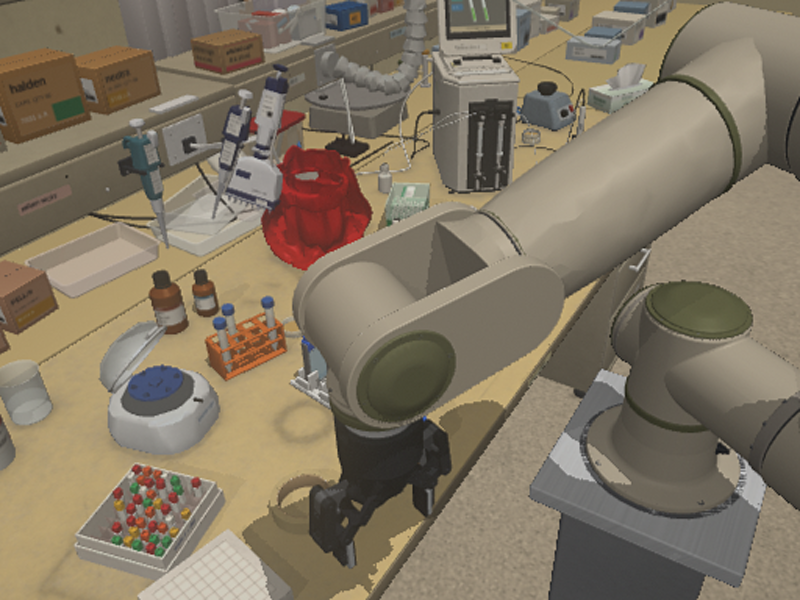

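The scene view shows the rack near (360,410) with three cassettes, and the module near (460,260) in the enlarged picture. Purple and orange decoys stand apart from both. Next I get rough positions from enlarged crops.

Run:
```python
import cv2, numpy as np
a=cv2.imread("pics/scene0.png")
out=np.zeros((600,800,3),np.uint8)
r=cv2.resize(a[215:305,180:280],None,fx=5,fy=5,interpolation=cv2.INTER_CUBIC); out[:450,:500]=r
m=cv2.resize(a[135:195,262:322],None,fx=5,fy=5,interpolation=cv2.INTER_CUBIC); out[:300,500:800]=m
cv2.imwrite("pics/crop1.png",out)
```

```text
(no output)
```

View pics/crop1.png

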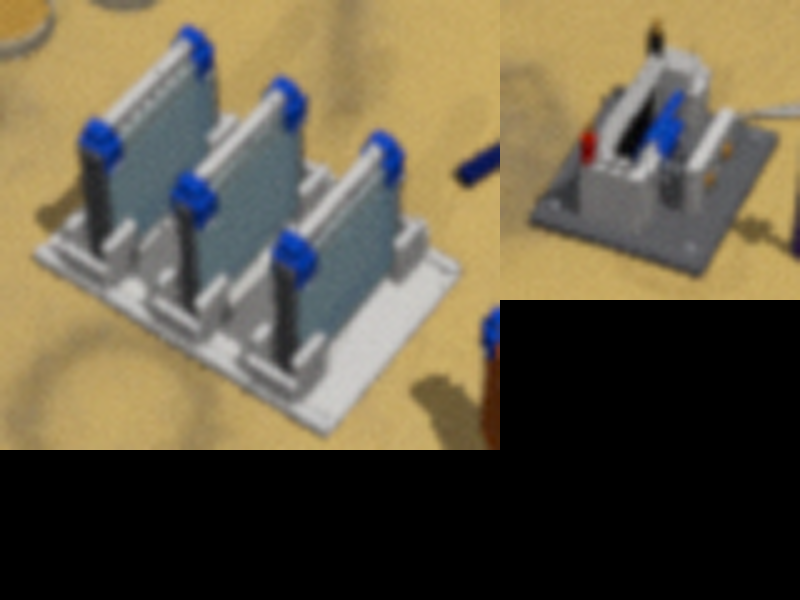

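```bash
cat > h.py <<'E'
import numpy as np
np.set_printoptions(precision=4,suppress=True)
def ray(uv,z,K,V):
    K=np.array(K);V=np.array(V);R=V[:3,:3];t=V[:3,3];c=-R.T@t
    d=R.T@np.linalg.inv(K)@np.array([uv[0],uv[1],1.]);return c+d*(z-c[2])/d[2]
def pix(p,K,V):
    q=np.array(V)[:3]@np.append(p,1);q=np.array(K)@q;return q[:2]/q[2]
E
python3 - <<'E'
from h import *
d=np.load("pics/scene0.npz");K,V=d["mtx"],d["view"]
def sh(l,z,ox,oy,dx=0):
    P=[ray(((u-dx)/5+ox-.4,v/5+oy-.4),z,K,V)[:2] for u,v in l]
    for p in P: print(p)
    for a,b in zip(P,P[1:]): print(" edge",np.linalg.norm(b-a),np.degrees(np.arctan2(*(b-a)[::-1])))
    return P
P=sh([(35,258),(325,435),(460,265)],0.004,180,215); print("rack c",(P[0]+P[2])/2)
P=sh([(530,222),(698,277),(778,135)],0.004,262,135,500); print("mod c",(P[0]+P[2])/2)
print("clips");sh([(100,135),(193,42)],.108,180,215);sh([(193,188),(287,92)],.108,180,215);sh([(293,245),(384,147)],.108,180,215)
E
```

```text
[0.6026 0.1619]
[0.4242 0.1912]
[0.4065 0.0727]
 edge 0.18076343905460338 170.66366314361463
 edge 0.11980963389142837 -98.54184624454741
rack c [0.5045 0.1173]
[ 0.5496 -0.2204]
[ 0.4412 -0.22  ]
[ 0.4424 -0.3593]
 edge 0.10839670834590821 179.8241019222104
 edge 0.13930121584109129 -89.52066450456635
mod c [ 0.496  -0.2898]
clips
[0.5632 0.1481]
[0.5514 0.0773]
 edge 0.07180746484528415 -99.49544464372086
[0.5083 0.157 ]
[0.4951 0.086 ]
 edge 0.07216189156373663 -100.4902671884807
[0.4516 0.1661]
[0.4385 0.0965]
 edge 0.07080397434314435 -100.66309789271376
```

The crops give a rough rack centre of (0.504, 0.117) with yaw about -9.5°. The module's foot centre is near (0.496, -0.290) with yaw about 0° and the spring plate on the robot side. Next I take wrist views above both.

```bash
cat >> h.py <<'E'
from scipy.spatial.transform import Rotation as Ro
def q(a):
    a=np.radians(a);c,s=np.cos(a),np.sin(a)
    return Ro.from_matrix(np.array([[-s,c,0],[c,s,0],[0,0,-1]])).as_quat()
E
python3 - <<'E'
from h import *
from bench import env, monitor, eyes
import cv2
out=[]
for n,p,a in [("r",[.495,.075,.22],-9.5),("m",[.496,-.33,.22],0)]:
    env.reach(p,q(a)); f=eyes.grab_frame("wrist"); s=monitor.sense(); print(s["clock"],s["position"],s["contact_force"])
    cv2.imwrite(f"pics/w{n}.png",f["frame"][:,:,::-1]); np.savez(f"pics/w{n}.npz",mtx=f["mtx"],view=f["view"])
    cv2.imwrite(f"pics/w{n}b.png",cv2.resize(f["frame"][:,:,::-1],(800,600),interpolation=cv2.INTER_CUBIC))
E
```

```text
2.1167 [0.4949 0.0758 0.22  ] [-0.9074  0.1049 -0.6962]
3.6667 [ 0.4965 -0.3289  0.2202] [-0.559   0.1035 -0.1399]
```

View pics/wrb.png

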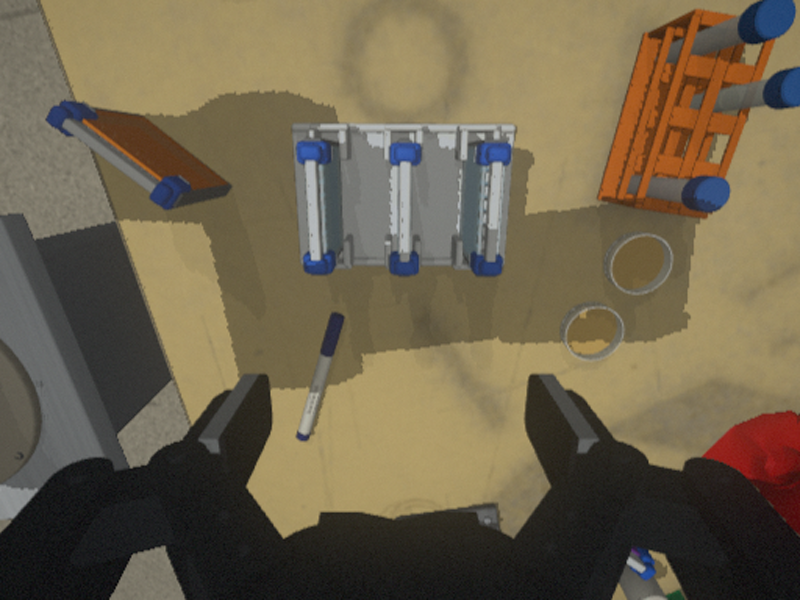

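View pics/wmb.png

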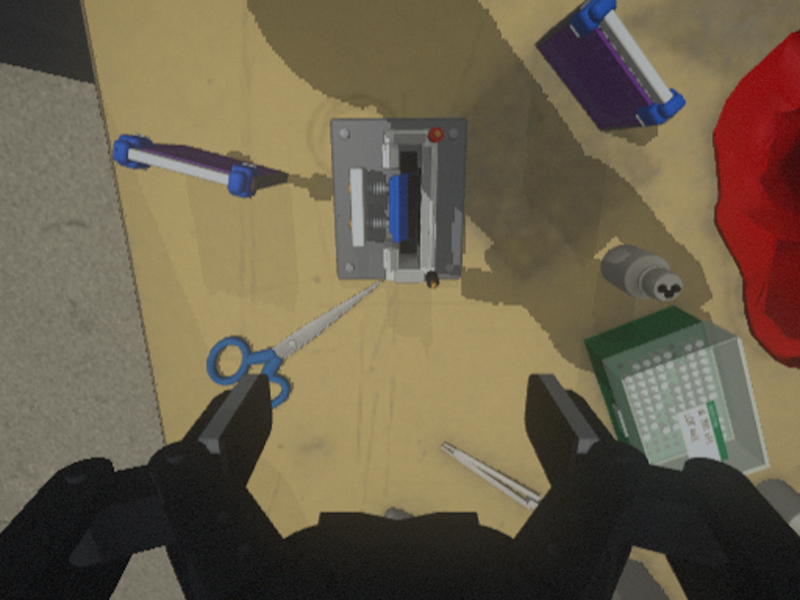

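The wrist views show the cassettes upright between clip pairs, at about (315,150)/(318,262), (405,153)/(404,262) and (494,153)/(487,262). The module slot is near x=408-418, y=150-270, with the blue plate at (398,207). I enlarge both for exact edges.

Run:
```python
import cv2
a=cv2.imread("pics/wr.png")[70:185,180:340];cv2.imwrite("pics/wrc.png",cv2.resize(a,None,fx=5,fy=5,interpolation=cv2.INTER_CUBIC))
a=cv2.imread("pics/wm.png")[70:190,200:310];cv2.imwrite("pics/wmc.png",cv2.resize(a,None,fx=5,fy=5,interpolation=cv2.INTER_CUBIC))
```

```text
(no output)
```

View pics/wrc.png

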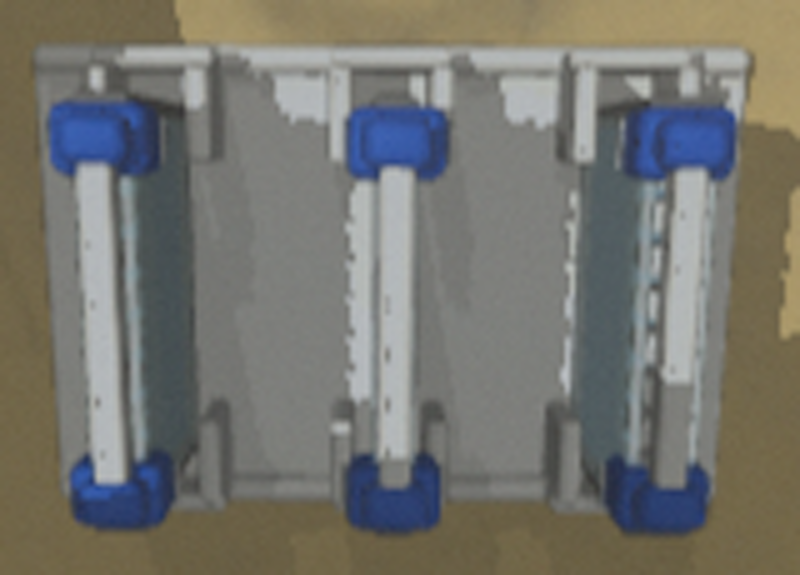

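View pics/wmc.png

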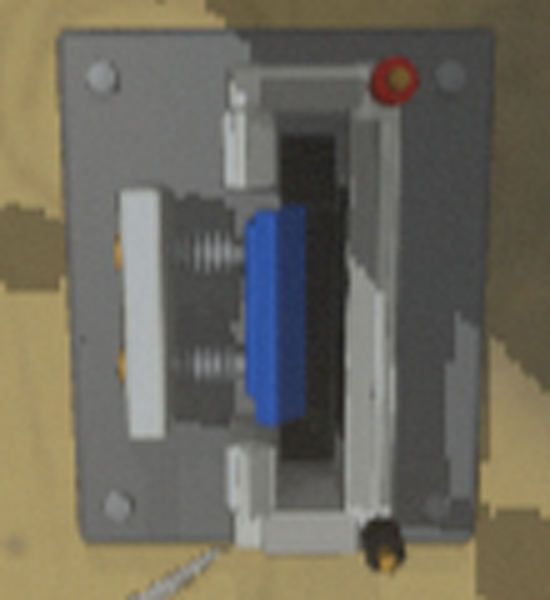

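Run:
```python
from h import *
d=np.load("pics/wr.npz");K,V=d["mtx"],d["view"]
f=lambda u,v,z,ox,oy:ray((u/5+ox-.4,v/5+oy-.4),z,K,V)[:2]
print("camera",-V[:3,:3].T@V[:3,3])
for n,(a,b,c,e) in dict(L=((95,165),(113,478),(105,178),(122,455)),M=((397,168),(397,475),(397,178),(394,458)),R=((689,170),(669,485),(681,178),(658,465))).items():
    A,B=f(*a,.108,180,70),f(*b,.108,180,70);C,D=f(*c,.108,180,70),f(*e,.108,180,70)
    print(n,A,B,"mid clips",(C+D)/2,np.linalg.norm(C-D),"ang",np.degrees(np.arctan2(*(A-B)[::-1]))-90)
P=[f(*p,.006,180,70) for p in ((35,60),(748,65),(712,500),(75,500))];print("rack",np.array(P),"c",np.mean(P,0), np.linalg.norm(P[0]-P[1]))
d=np.load("pics/wm.npz");K,V=d["mtx"],d["view"]
for n,l,z in (("mouth U,L",((310,112),(310,510)),.054),("left wall",((275,150),(275,480)),.054),("right wall",((350,130),(345,480)),.054),("leadin back outer",((383,130),(383,500)),.062),("foot",((60,30),(493,30),(470,540),(83,543)),.006),("plate",((305,208),(305,415)),.041)):
    P=np.array([f(*p,z,200,70) for p in l]);print(n,P.tolist(),P.mean(0),np.linalg.norm(P[0]-P[1]))
```

```text
camera [0.5086 0.1524 0.3902]
L [0.4551 0.1577] [0.4449 0.097 ] mid clips [0.4521 0.1282] 0.05432198186971962 ang -9.537766909552104
M [0.5123 0.1476] [0.5026 0.088 ] mid clips [0.5072 0.1187] 0.0549544478140321 ang -9.24961137111083
R [0.5676 0.1379] [0.5574 0.0766] mid clips [0.5608 0.1089] 0.05643027998494885 ang -9.43941515902965
rack [[0.4264 0.1873]
 [0.6064 0.1559]
 [0.5866 0.043 ]
 [0.41   0.0726]] c [0.5073 0.1147] 0.18271307685777158
mouth U,L [[0.5056244452590977, -0.24414804573636237], [0.5062679501873171, -0.33705894044866513]] [ 0.5059 -0.2906] 0.09291312315724433
left wall [[0.4976884930884043, -0.2523568840854485], [0.49764021369659256, -0.3294797369753726]] [ 0.4977 -0.2909] 0.07712286800152435
right wall [[0.5147488979568716, -0.2480280458461856], [0.5147911629166171, -0.32949325537780094]] [ 0.5148 -0.2888] 0.08146522049535504
leadin back outer [[0.5216645208826205, -0.24811047049695945], [0.5235796499100975, -0.3325584020907075]] [ 0.5226 -0.2903] 0.0844696446639515
foot [[0.4429960138165154, -0.223326280752129], [0.5532655278563814, -0.22338469316715062], [0.5529914791425313, -0.35810309029930926], [0.44315135346223333, -0.3588955812631673]] [ 0.4981 -0.2909] 0.11026952951109584
plate [[0.5048915145395472, -0.26568287237742705], [0.5051846654069213, -0.31581842777922764]] [ 0.505  -0.2908] 0.05013641244522845
```

Slot centre is (0.5062, -0.2906) with yaw 0, and the cassette yaw is -9.45°. The glass edges suggest the cassette nearest the robot, at (0.450, 0.128), is 12 mm and the middle one is thin. I pinch the near one high up so the fingers clear its neighbour. First I shut the gripper in air for a zero reading.

Run:
```python
from h import *
from bench import env, monitor
def S(t):
    s=monitor.sense();print(t,round(s["clock"],2),s["position"],"F",s["contact_force"],"gap",round(s["finger_gap"],4),"gf",s["gripper_force"])
env.close_gripper(20);S("air shut");env.release()
a=-9.45;o=np.array([np.cos(np.radians(a)),np.sin(np.radians(a))])
p=np.array([.4501,.1279])-.003*o
env.reach([*p,.15],q(a));S("above")
print(env.movel([*p,.084],velocity=.1,guard=6));S("down")
env.close_gripper(20);env.hold(.2);S("pinch20")
```

```text
air shut 4.43 [ 0.496 -0.33   0.22 ] F [-0.2449 -0.1668  0.1474] gap -0.0011 gf 0.0
above 6.92 [0.4477 0.1278 0.1501] F [ 0.1892  0.7796 -0.5799] gap 1.0017 gf 0.0
False
down 7.73 [0.4476 0.1283 0.0845] F [0.3046 0.552  0.4275] gap 0.9979 gf 0.0
pinch20 8.7 [0.4471 0.1284 0.084 ] F [0.3806 0.101  0.3816] gap 0.0031 gf 0.0
```

The fingers shut on nothing, so I look.

Run:
```python
from bench import eyes
import cv2,numpy as np
o=np.zeros((600,800,3),np.uint8)
for i,n in enumerate(["wrist","scene"]):
    f=eyes.grab_frame(n)["frame"][:,:,::-1]
    cv2.imwrite(f"pics/{n}2.png",f)
    if n=="wrist": o[:300,:400]=cv2.resize(f,(400,300)); c=f[60:260,150:350]; o[:400,400:]=cv2.resize(c,(400,400),interpolation=cv2.INTER_CUBIC)
    else: o[300:,:400]=cv2.resize(f[200:320,160:320],(400,300),interpolation=cv2.INTER_CUBIC)
cv2.imwrite("pics/c2.png",o)
```

```text
(no output)
```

View pics/c2.png

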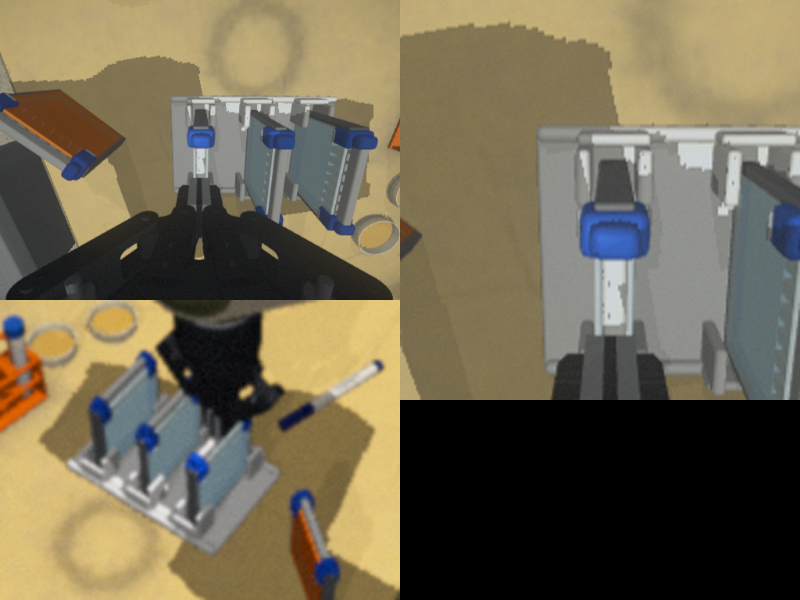

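Run:
```python
from h import *
from bench import eyes
f=eyes.grab_frame("scene");K,V=f["mtx"],f["view"]
t=lambda p:((pix(p,K,V)-[160,200])*2.5+[0,300])
for p in ([.447,.128,.084],[.447,.128,.108],[.447,.128,.15],[.450,.128,.108],[.4551,.1577,.108],[.4449,.097,.108],[.443,.128,.098],[.43,.03,.01]): print(p,t(p))
f=eyes.grab_frame("wrist");K,V=f["mtx"],f["view"]
t=lambda p:(pix(p,K,V)-[150,60])*2+[400,0]
for p in ([.447,.128,.084],[.447,.128,.108],[.447,.128,.13],[.447,.139,.084],[.447,.139,.108],[.447,.139,.13],[.455,.1577,.108]): print(p,t(p))
```

```text
[0.447, 0.128, 0.084] [218.4738 446.5138]
[0.447, 0.128, 0.108] [218.2919 430.8031]
[0.447, 0.128, 0.15] [217.9598 402.1182]
[0.45, 0.128, 0.108] [215.3964 429.6976]
[0.4551, 0.1577, 0.108] [196.1713 450.982 ]
[0.4449, 0.097, 0.108] [234.6256 408.0933]
[0.443, 0.128, 0.098] [222.2119 438.882 ]
[0.43, 0.03, 0.01] [275.1131 427.1579]
[0.447, 0.128, 0.084] [605.9984 325.5862]
[0.447, 0.128, 0.108] [605.6028 360.4228]
[0.447, 0.128, 0.13] [605.1283 402.2107]
[0.447, 0.139, 0.084] [600.3213 295.0276]
[0.447, 0.139, 0.108] [599.1047 326.2061]
[0.447, 0.139, 0.13] [597.6371 363.815 ]
[0.455, 0.1577, 0.108] [616.2015 260.0768]
```

Run:
```python
from bench import eyes,monitor
import cv2,numpy as np
o=np.zeros((600,800,3),np.uint8)
a=cv2.imread("pics/scene0.png")[225:285,205:285];b=eyes.grab_frame("scene")["frame"][225:285,205:285,::-1]
w=eyes.grab_frame("wrist")["frame"][130:250,200:320,::-1]
s=eyes.grab_frame("side")["frame"][150:300,150:300,::-1]
R=lambda i,x,y:cv2.resize(i,(x,y),interpolation=cv2.INTER_CUBIC)
o[:300,:400]=R(a,400,300);o[300:,:400]=R(b,400,300);o[:300,400:700]=R(w,300,300);o[300:,400:700]=R(s,300,300)
cv2.imwrite("pics/c3.png",o);print(monitor.sense()["joints"])
```

```text
[2.69719874e-02 3.23067237e-01 1.82782434e+00 1.81218549e-05
 9.90662476e-01 1.91877440e-01]
```

View pics/c3.png

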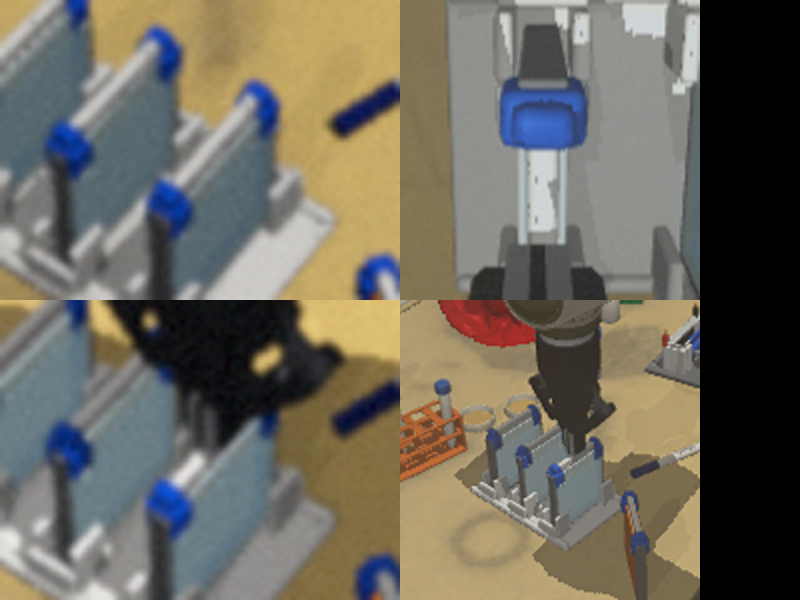

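The cassettes are undisturbed. The shut fingers sit just above the comb, so the real fingertips seem about 25 mm short of the reported TCP. I touch the comb gently with shut fingers to find that offset.

```bash
cat >> h.py <<'E'
from bench import env, monitor
def S(t):
    s=monitor.sense();print(t,round(s["clock"],2),s["position"],"F",s["contact_force"],"gap",round(s["finger_gap"],4),"gf",s["gripper_force"])
    return s
E
python3 - <<'E'
from h import *
S("0")
print(env.movel([.4495,.1279,.084],velocity=.03)); S("over")
print(env.movel([.4495,.1279,.055],velocity=.02,guard=3)); S("touch")
E
```

```text
0 9.05 [0.4471 0.1284 0.084 ] F [ 0.2094 -0.154   0.6389] gap 0.0022 gf 0.0
False
over 9.3 [0.4496 0.1279 0.084 ] F [-0.918   0.4448 -0.1961] gap 0.0014 gf 0.0
True
touch 9.8 [0.4499 0.1279 0.0803] F [-0.1361 -0.2101  6.2799] gap -0.0025 gf 2.9764021992014023
```

The comb top (0.108) was touched at TCP z 0.0803, so the tips sit about 27.5 mm behind the TCP. I redo the pinch with that offset.

Run:
```python
from h import *
a=-9.45;o=np.array([np.cos(np.radians(a)),np.sin(np.radians(a))])
p=np.array([.4501,.1279])-.003*o
env.movel([*p,.12],velocity=.1);env.release();S("open")
h=env.movel([*p,.0565],velocity=.08,guard=5);S(f"down {h}")
if not h:
    env.close_gripper(20);env.hold(.2);S("pinch20")
```

```text
open 11.13 [0.4472 0.1284 0.12  ] F [ 0.5536 -0.179   0.0017] gap 0.998 gf 0.0
down False 12.07 [0.4474 0.1284 0.0569] F [0.117  0.6338 0.19  ] gap 1.0013 gf 0.0
pinch20 12.93 [0.4473 0.1284 0.0566] F [0.5239 0.261  1.4791] gap 0.1323 gf 23.50705236196518
```

Gap 0.132 fits 12 mm: the finger arc predicts 0.133, against about 0.10 for 9 mm and 0.166 for 15 mm. I grip it firmly, lift it, carry it over the module and check once from there.

Run:
```python
from h import *
from bench import eyes
import cv2
env.close_gripper(50);S("grip")
p=monitor.sense()["position"]
env.movel([p[0],p[1],.09],velocity=.06);S("lift")
env.movel([p[0],p[1],.2],velocity=.15)
env.reach([.5082,-.2906,.2],q(0));S("over")
env.movel([.5082,-.2906,.152],velocity=.1);env.hold(.3);s=S("hover")
B=s["position"][2]-.0506  # cassette lower edge
T=s["position"]
o=np.zeros((600,800,3),np.uint8)
def show(n,x0,y0,w,h,k,ox,oy):
    f=eyes.grab_frame(n);im=np.ascontiguousarray(f["frame"][:,:,::-1]);cv2.imwrite(f"pics/hov_{n}.png",im)
    np.savez(f"pics/hov_{n}.npz",mtx=f["mtx"],view=f["view"])
    c=cv2.resize(im[y0:y0+h,x0:x0+w],None,fx=k,fy=k,interpolation=cv2.INTER_CUBIC)
    pts=[([T[0]+sx*.006,T[1]+sy*.045,z],(0,255,0)) for sx in(-1,1) for sy in (-1,1) for z in (B,B+.092)]
    pts+=[([.5062+sx*.0085,-.2906+sy*.0468,.054],(0,0,255)) for sx in (-1,1) for sy in (-1,1)]
    for P,col in pts:
        u=(pix(P,f["mtx"],f["view"])-[x0,y0]+.5)*k
        cv2.drawMarker(c,tuple(int(round(v)) for v in u),col,cv2.MARKER_CROSS,7,1)
    c=c[:600-oy,:800-ox];o[oy:oy+c.shape[0],ox:ox+c.shape[1]]=c
show("wrist",180,60,150,150,4,0,0)
show("scene",255,105,66,100,3,600,0)
show("side",325,90,66,100,3,600,300)
cv2.imwrite("pics/hov.png",o)
```

```text
grip 13.15 [0.4474 0.1284 0.0567] F [0.9467 0.0411 3.637 ] gap 0.1238 gf 51.834946274757385
lift 13.86 [0.4472 0.1284 0.0899] F [-0.114  -0.0819 -1.0961] gap 0.1205 gf 51.13536357879639
over 16.3 [ 0.5086 -0.2895  0.2001] F [-0.2133 -0.4006 -1.1071] gap 0.1277 gf 51.17435932159424
hover 17.23 [ 0.5083 -0.2907  0.1524] F [ 0.0716  0.1633 -2.2054] gap 0.1204 gf 51.13748610019684
```

View pics/hov.png

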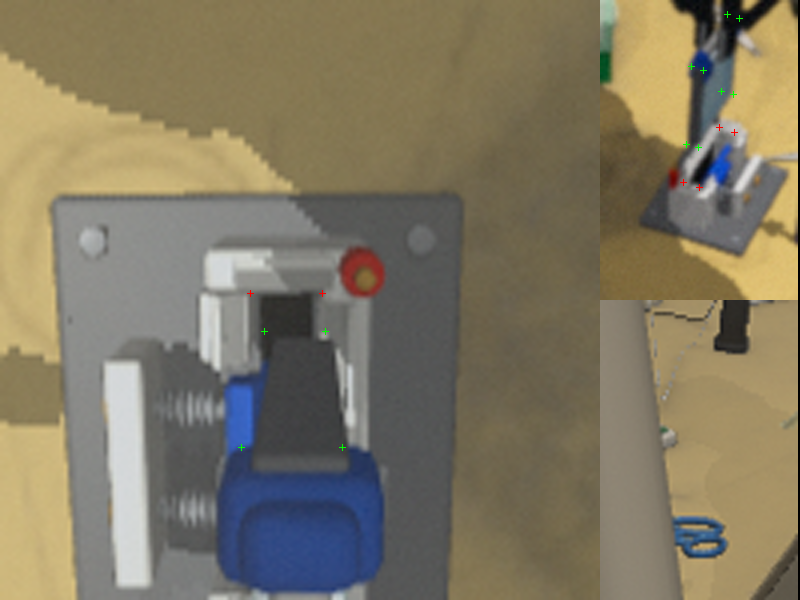

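The wrist view shows the cassette's lower corners at (273,340) and (335,340), against predicted (264,331) and (325,331). Relative to the slot it sits about 2 mm too far in +x and 2 mm too far in -y. I correct to (0.5059, -0.289) and lower it with a guard, watching the forces.

Run:
```python
from h import *
env.movel([.5059,-.2888,.152],velocity=.03);S("corr")
z=.152
for zt in (.122,.112,.106,.102,.098):
    h=env.movel([.5059,-.2888,zt],velocity=.03,guard=5);s=S(f"bottom {1e3*(monitor.sense()['position'][2]-.0506):.1f} hit {h}")
    if h: break
```

```text
corr 17.63 [ 0.5058 -0.2887  0.152 ] F [-0.2899  0.0214 -1.7877] gap 0.1238 gf 51.132429242134094
bottom 71.6 hit False 18.78 [ 0.506  -0.2889  0.1222] F [-0.1268 -0.5614 -1.2063] gap 0.1266 gf 51.13277614116669
bottom 61.3 hit False 19.27 [ 0.5059 -0.2888  0.1119] F [-0.1916 -0.8199 -2.0483] gap 0.124 gf 51.13331079483032
bottom 55.2 hit False 19.62 [ 0.5058 -0.2888  0.1058] F [ 0.6628 -0.8215 -1.1493] gap 0.1254 gf 51.13216996192932
bottom 51.2 hit False 19.9 [ 0.5058 -0.2887  0.1018] F [-0.8161 -0.3909 -1.4353] gap 0.1228 gf 51.132495403289795
bottom 47.3 hit False 20.18 [ 0.5061 -0.2889  0.0979] F [ 1.5078  0.5233 -1.4844] gap 0.1219 gf 51.118597984313965
```

It is inside the mouth with no catch. I continue in small guarded steps.

Run:
```python
from h import *
x,y=.5059,-.2888
z=.098
while z>.078:
    z-=.003
    h=env.movel([x,y,z],velocity=.02,guard=9);s=S(f"b {1e3*(monitor.sense()['position'][2]-.0506):.1f} {h}")
    F=s["contact_force"]
    if h or F[2]>9 or abs(F[0])>9 or abs(F[1])>6: break
```

```text
b 44.6 False 20.48 [ 0.5061 -0.2889  0.0952] F [ 1.5706 -0.4233  1.4144] gap 0.1242 gf 51.42077386379242
b 41.5 False 20.78 [ 0.5061 -0.2889  0.0921] F [3.1904 0.0907 2.4923] gap 0.1245 gf 51.68799877166748
b 37.9 False 21.08 [ 0.5058 -0.2886  0.0885] F [ 2.0449 -1.312  -1.7662] gap 0.1213 gf 51.244404315948486
b 35.0 False 21.38 [ 0.5058 -0.2886  0.0856] F [ 3.8727 -0.2229 -1.9684] gap 0.1225 gf 51.12990975379944
b 32.1 False 21.68 [ 0.5058 -0.2887  0.0827] F [ 3.0188 -1.1091 -2.8393] gap 0.1265 gf 51.15750968456268
b 29.1 False 21.98 [ 0.5058 -0.2887  0.0797] F [ 3.2874 -0.7262  0.1306] gap 0.1282 gf 51.18498623371124
b 26.1 False 22.28 [ 0.5059 -0.2887  0.0767] F [ 3.6005 -1.1752 -1.3582] gap 0.1229 gf 51.182608008384705
```

Run:
```python
from h import *
x,y=.5063,-.2888
z=monitor.sense()["position"][2]
while z>.064:
    z-=.0015
    h=env.movel([x,y,z],velocity=.01,guard=6);s=S(f"b {1e3*(monitor.sense()['position'][2]-.0506):.1f} {h}")
    F=s["contact_force"]
    if h or F[2]>6 or abs(F[0])>9 or abs(F[1])>6: break
```

```text
b 24.6 False 22.62 [ 0.5062 -0.2888  0.0752] F [2.0659 0.0648 1.1731] gap 0.1232 gf 51.39803230762482
b 23.0 False 22.92 [ 0.5062 -0.2888  0.0736] F [2.659  0.1568 0.3793] gap 0.1246 gf 51.425262093544006
b 21.5 False 23.22 [ 0.5063 -0.2887  0.0721] F [ 3.0816 -1.164   0.3199] gap 0.1234 gf 51.37337565422058
b 20.0 False 23.52 [ 0.5063 -0.2887  0.0706] F [ 3.647   0.2278 -0.2938] gap 0.1205 gf 51.360270380973816
b 18.5 False 23.82 [ 0.5063 -0.2888  0.0691] F [ 2.5559 -0.145   0.5695] gap 0.1209 gf 51.36367321014404
b 17.0 False 24.12 [ 0.5063 -0.2888  0.0676] F [ 3.2179 -0.0702  0.5901] gap 0.1205 gf 51.41161859035492
b 15.5 False 24.42 [ 0.5063 -0.2888  0.0661] F [ 3.618  -0.8642  0.8707] gap 0.124 gf 51.443692445755005
b 15.1 True 24.62 [ 0.5069 -0.2889  0.0657] F [0.6156 0.8346 5.2448] gap 0.1214 gf 51.85102343559265
```

Run:
```python
from h import *
S("0")
h=env.movel([.5066,-.2888,.063],velocity=.008,guard=6);S(f"press {h}")
env.hold(.3);S("hold")
```

```text
0 24.62 [ 0.5069 -0.2889  0.0657] F [0.6156 0.8346 5.2448] gap 0.1214 gf 51.85102343559265
press True 24.85 [ 0.5071 -0.2889  0.0657] F [0.0574 0.9288 4.5709] gap 0.1222 gf 51.915156841278076
hold 25.15 [ 0.5072 -0.289   0.0657] F [-0.5041  2.2064  4.2764] gap 0.1235 gf 52.02432990074158
```

It met a firm stop with the lower edge at about 15 mm, inside the home range. I let go, then check it is home by pressing the comb lightly with shut fingers.

Run:
```python
from h import *
env.release();S("rel")
env.movel([.5066,-.2888,.115],velocity=.1);env.close_gripper(20);S("shut")
env.movel([.5065,-.2888,.094],velocity=.06,guard=5);S("near")
h=env.movel([.5065,-.2888,.082],velocity=.01,guard=4);S(f"touch {h}")
h=env.movel([.5065,-.2888,.080],velocity=.006,guard=8);S(f"press {h}")
```

```text
rel 25.86 [ 0.5076 -0.2891  0.0657] F [-0.2754  0.2225 -0.8547] gap 0.9989 gf 0.0
shut 27.27 [ 0.5066 -0.2888  0.115 ] F [0.0919 0.0436 0.7104] gap 0.0045 gf 0.0
near 27.77 [ 0.5064 -0.2887  0.0937] F [-0.4675 -0.109   0.7188] gap 0.0014 gf 0.0
touch True 28.4 [ 0.5066 -0.2889  0.0894] F [-0.9417 -0.2807  3.7144] gap -0.0029 gf 2.043744514376158
press True 28.84 [ 0.5066 -0.2889  0.0894] F [-1.2591  0.5068  4.0838] gap 0.0031 gf 2.2573304950492457
```

The comb top is 9.1 mm higher than in the rack, so the lower edge is at 15.1 mm, the bottom of the home range, and about 12 N does not move it. One last moderate press, then I retreat and hand in.

Run:
```python
from h import *
from bench import job
env.movel([.5065,-.2888,.0915],velocity=.02)
h=env.movel([.5065,-.2888,.084],velocity=.006,guard=12);S(f"press {h}")
env.movel([.5065,-.2888,.2],velocity=.12);env.hold(.5);S("away")
print(job.hand_in())
```

```text
press True 29.78 [ 0.5066 -0.2889  0.0894] F [-0.4428  0.384   3.8384] gap 0.0012 gf 2.265889503469225
away 31.36 [ 0.5065 -0.2888  0.1999] F [-0.464  -0.0622 -0.3237] gap 0.0002 gf 0.0
the job is handed in; nothing more can be done
None
```

I identified the near-robot cassette as the 12 mm one by pinching it (finger gap 0.132, about 0.133 expected), slid it into the module and pressed it to a firm stop (lower edge about 15 mm, 12 N guard on the last press), and handed in at about 31 s. The other two were never pinched or moved by design, no final picture was taken, and the hand-in gave no verdict.

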